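# Index the dial to the sleeve and clamp it

## Robot

A 6-joint arm with a two-finger parallel gripper is mounted at the origin on a cart in front of the work surface, level with it; the furniture and walls round the work are solid. World frame = base frame: x ahead of the robot, y to its left, z up, the work surface at z = 0. Lengths are in m, angles in rad, forces in N, time in s.
With the tool pointing down it reaches from about 0.225 to 0.875 m from the base axis. Payload 3.4 kg.
Tool frame: the origin (TCP) lies midway between the tips of the shut fingers; the grasp point (between the pads) lies bot.tcp_to_grasp behind it (bot.tcp_to_grasp is the distance from the TCP to the grasp point, in m); x points along the fingers, z is the direction in which the jaws open and shut, and the axes are right-handed (so a half turn about x gives the same grasp; the last joint's range is limited). The gripper opens to 85 mm and grips with 20 to 120 N. Pads are 22 mm wide; open, the fingers measure 114 mm over their backs; the gripper's body (76 mm by 85 mm) begins 54 mm behind the grasp point. The pads swing forward as they close: fully open they stand 13 mm farther back than shut.
Start: joints at [1.146, 0.276, 1.505, -0, 1.361, -0.121], TCP at [0.172, 0.549, 0.231] pointing down, gripper open.
Joint ranges: [-2.89, 2.89], [-0.75, 2.08], [0.22, 2.7], [-1.18, 4.32], [0.11, 2.71], [-2.7, 2.7]. Speed limits (rad/s): [2.57, 2.57, 3.14, 3.14, 3.14, 3.14].

## Interface

Orientations are given as a unit quaternion [w, x, y, z].
In Python, from plant import bot, vision, job gives the robot as it stands.
- The arm moves only by the shell command python3 -m handwheel 'ROWS' [OPENING] [FORCE]. ROWS is JSON, a list of rows, each a list of 4 numbers: the shift along the tool's x, y, z in m, then the turn about the tool's x in rad. In form: [[dx, dy, dz, turn], ...]. A call has 1 to 20 rows; each row is the pose to reach, as a shift and turn from the pose measured when the call began, along the tool's axes at that moment; what a row does not reach only later rows make up. A row lasts 1/10 s, in which the tool goes at most 50 mm and 8.59 degrees, less where a joint would pass 70% of its speed; a pose out of reach is approached as far as the arm can. A call with a gripper value outside its range is refused whole. OPENING is the opening, from 0 (shut) to 1 (fully open), set as the call begins (- or left out, the last holds). The fingers move at their own pace and stop on an object; FORCE is the grip in N (left out, the last holds). Time passes only in rows, so rows that repeat a pose let the fingers close. It gives the time, the measured TCP pose, the force and the opening at its end, in the units of the state.
- bot.state(): the state, without advancing time (a new reading comes with each control period).
- vision.read_camera(name): name is "scene" or "top" or "wrist"; returns the picture (420x560x3 uint8, red, green, blue); there is no depth.
- vision.camera_info(name): a dict with "K" (3x3 intrinsics, pixels), "T" (4x4, takes a point from camera to world coordinates). Camera axes: x right, y down, z forward; pixel columns grow to the right and rows downward; lengths in m; the calibration is good to about 2 mm. A picture is of the moment at which its call begins: read the wrist's pose just before it. camera_info takes no time and is no camera call; for the wrist camera it gives the pose at the moment of the call.
- job.job_done(): hands the job in, once; it reports no verdict.
The state is a dict: "t": time; "joints": joint angles; "qd": joint speeds; "joint_torque": joint torques, N m; "eef_pos": TCP position; "ee_rot": TCP orientation; "force": force on the tool from outside, world axes, zero at the start; "moment": the same for the moment, N m; "opening": opening from 0.0 (shut) to 1.0 (fully open).
Only numpy, scipy, OpenCV 4.12 (cv2) and the standard library are available. Lean on these libraries where they do the work, as an engineer would, in place of code of your own. Each camera call takes 0.05 s, during which the arm holds its last target. There are 200 camera calls.

## Task

Bring the plain sleeve on the index dial round to the front pointer for welding: push the dial round by its rim pegs, counterclockwise seen from above, until the sleeve is about 7 degrees past the pointer and the sprung plunger has dropped in behind its tooth, then turn the dial back and hold it pressed firmly against the plunger for a moment (about 15 N on a peg seats it; never push the dial with more than 25 N). With the dial seated, press the clamp lever right down, and leave the loose things round about where they lie.

Things in the scene. Friction and masses are not known exactly. Their poses are not given: they have to be found in the camera images.
- base: Fixed grey base of the index dial, 230 mm across. Origin on the dial's axis at table height, z up; its -x axis points to the front pointer, a small steel post with a pointed top, 122 mm out. The fixture may stand turned up to 12 degrees. Bearings counterclockwise from its +x axis, from above: plunger -140 degrees (give or take 3), clamp -50, pointer 180.
- dial_center (a point): Centre of the dial's top face, on its vertical axis, 42 mm above the table. The dial carries six nests 60 degrees apart at 52 mm radius (18 mm radius, 6 mm high): one holds the plain sleeve, two hold slotted collets (up to 36 mm high), three are empty; all is fixed to it. Its hub is 58 mm high.
- dial: Aluminium disc, 94 mm radius, on a dark saw-toothed ring of 115 mm radius (20 to 30 mm high). Origin on the axis at table height, -x axis through the sleeve, z up. Turns counterclockwise from above (4 to 8 N at a peg), the plunger clicking in every 60 degrees; clockwise it stops hard where a tooth meets the plunger. Stays where it is left.
- peg_center (a point): Centre of one of the six upright steel pegs by which the dial is pushed: 12 mm diameter, from the dial's top to 80 mm above the table, 82 mm from the axis. This one stands 30 degrees counterclockwise of the sleeve, the others every 60 degrees from it, midway between the nests.
- sleeve_center (a point): Centre of the plain sleeve: smooth steel tube, wide bore, 25 mm diameter, 30 mm high, top 78 mm above the table, 52 mm from the axis. At first it has 45 to 140 degrees to go counterclockwise to the front pointer; with its tooth seated on the plunger it stands within 3 degrees of the pointer (the plunger sets the exact place, the pointer is only a guide).
- plunger: Sprung index plunger, sliding radially in a dark block (37 mm high, its black knob out to 165 mm from the axis); it works by itself. The block is set and tight. Origin at table height under its nose: 108 mm from the dial's axis when dropped in a notch, 119 mm when riding on the rim. It drops at the seated angle; 8 degrees on it is still below 112 mm.
- clamp_lever (a joint): Clamp lever angle (rad): 0 raised (50 degrees above level), 0.74 pressed right down on its stop (8 degrees), where its cam locks the dial. It points away from the dial; hinge 108 mm from the axis, 41 mm up, between cheeks 51 mm high and up to 136 mm from the axis. Needs 5 to 15 N pressed down near the grip; stays where left.
- lever_grip (a point): Point on the middle line of the lever's black round grip (15 mm diameter), 58 mm from the hinge; the grip ends 76 mm from the hinge. Raised, it is 86 mm above the table and 145 mm from the dial's axis; pressed down, 49 mm above the table and 165 mm from the axis.
- loupe: Bystander, to be left alone: black eye loupe, 33 mm across, 30 high.
- screwdriver: Bystander, to be left alone: screwdriver with a red handle, 165 mm long.
- pin_vise: Bystander, to be left alone: slim steel pin vise, 99 mm long.
- solvent_bottle: Bystander, to be left alone: white squeeze bottle, 47 mm across, 118 high.
- parts_tin: Bystander, to be left alone: round metal tin, 53 mm across, 22 high.
- hex_key: Bystander, to be left alone: black hex key, 80 mm long.

How it is judged:
On the way, in this order (a step that is already met when the one before it is completed fails the run):
1. the sleeve has come round to the front, 1 to 12 degrees past where its tooth seats, and the plunger has dropped behind its tooth (x of sleeve_center in the frame of base below -0.04 m and horizontal distance between plunger and dial_center below 0.1135 m and y of sleeve_center in the frame of plunger between -0.03272 and -0.02441 m), for 0.1 s.
2. the dial is held pressed back against the plunger with at least 8 N between them, seated within 0.7 degrees, for 0.3 s (x of sleeve_center in the frame of base below -0.04 m and horizontal distance between plunger and dial_center below 0.1135 m and y of sleeve_center in the frame of plunger between -0.03391 and -0.03294 m and contact force between dial and plunger above 8 N), for 0.3 s.
At the end, for the whole second after the job is handed in: The sleeve stands at the front with the plunger down in the notch behind its tooth and the tooth against the plunger (dial within 1 degree of seated), the clamp lever is pressed down (beyond 0.66 rad) and the dial is at rest (x of sleeve_center in the frame of base below -0.04 m and horizontal distance between plunger and dial_center below 0.1135 m and y of sleeve_center in the frame of plunger between -0.03412 and -0.03272 m and value of joint clamp_lever above 0.66 rad and angular speed of dial below 0.02 rad/s); the robot touches nothing.
It fails at once if the fingers or the arm push on the dial with more than 25 N (contact force between any of the fingers, the arm and dial above 25 N).
It fails at once if a bystander is moved by more than 25 mm (distance of any of loupe, screwdriver, pin_vise, solvent_bottle, parts_tin, hex_key from where it was at the start of the episode above 0.025 m).
It also fails if it takes over 72 s, if anything falls off the work surface, if the arm or the gripper's body presses on something with over 40 N, if the wrist force passes 120 N, or if a joint passes its speed limit or range.

## Working session

There is one attempt and no reset: what is moved stays moved. The work goes in short steps, Python scripts to look and compute and a shell command to move; the robot and the scene stay as the last step left them, time stands still between calls to the robot, and variables do not carry over. Pictures are saved under pics/ and viewed, about 8 in all and at most 12, crops included, and the job is handed in when it is done.

```bash
mkdir -p pics; ls
python3 - <<'E'
from plant import bot, vision, job
import cv2
for n in ("top","scene"):
    im=vision.read_camera(n); cv2.imwrite(f"pics/{n}0.png",cv2.resize(im[:,:,::-1],(784,588),interpolation=cv2.INTER_CUBIC))
    c=vision.camera_info(n); print(n,c["K"],c["T"])
s=bot.state(); print(s, bot.tcp_to_grasp)
E
```

```text
pics
top [[463.32933881   0.         279.07785602]
 [  0.         463.32933881 205.93196588]
 [  0.           0.           1.        ]] [[-0.00863271 -0.9944255   0.10508755  0.46394544]
 [-0.99995777  0.00825355 -0.00404241  0.03131405]
 [ 0.00315253 -0.105118   -0.99445476  1.00383477]
 [ 0.          0.          0.          1.        ]]
scene [[388.93155536   0.         286.09869354]
 [  0.         388.93155536 207.51082865]
 [  0.           0.           1.        ]] [[ 0.6047746  -0.42087723  0.67609913 -0.12282409]
 [-0.79639541 -0.31808867  0.51436752 -0.49257349]
 [-0.00142611 -0.84951866 -0.52755664  0.61259365]
 [ 0.          0.          0.          1.        ]]
{'t': 0.1, 'joints': array([ 1.14600453e+00,  2.76569218e-01,  1.50597656e+00,  1.25228241e-05,
        1.36069417e+00, -1.21018034e-01]), 'qd': array([-0.00132337, -0.00018767, -0.00288281,  0.00113612,  0.0016075 ,
       -0.00232245]), 'joint_torque': array([ 1.10038531e-03, -4.17691648e+01, -2.46405208e+01, -1.91047066e-04,
        5.61633788e-03, -7.82639404e-06]), 'eef_pos': array([0.17182029, 0.54825796, 0.23051678]), 'ee_rot': array([ 0.5693861 , -0.41887281,  0.57040551,  0.41830919]), 'force': array([ 0.23703749,  0.72425246, -0.39142857]), 'moment': array([ 0.01751373,  0.09290843, -0.03552291]), 'opening': 1.0056789201835734} 0.0187
```

View pics/top0.png

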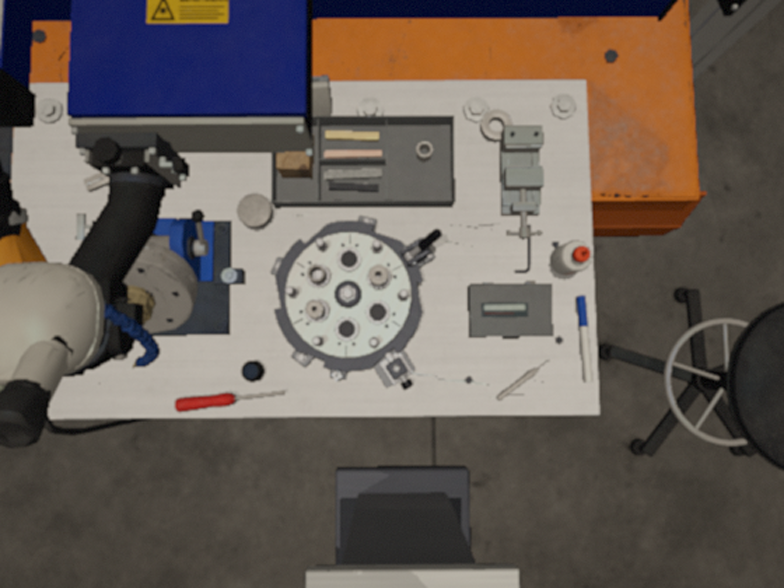

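View pics/scene0.png

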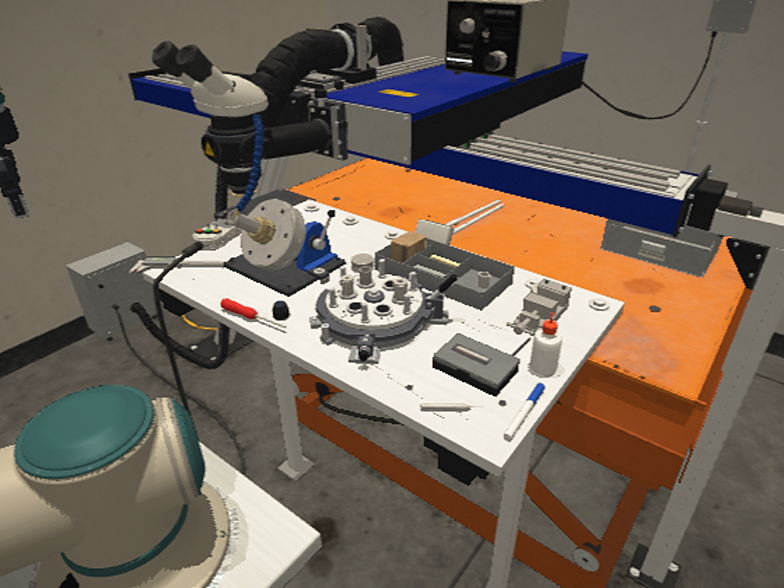

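Run:
```python
from plant import bot, vision, job
import cv2
im=vision.read_camera("top"); c=im[145:285,180:330]
cv2.imwrite("pics/c1.png",cv2.resize(c[:,:,::-1],None,fx=4,fy=4,interpolation=cv2.INTER_CUBIC))
```

```text
(no output)
```

View pics/c1.png

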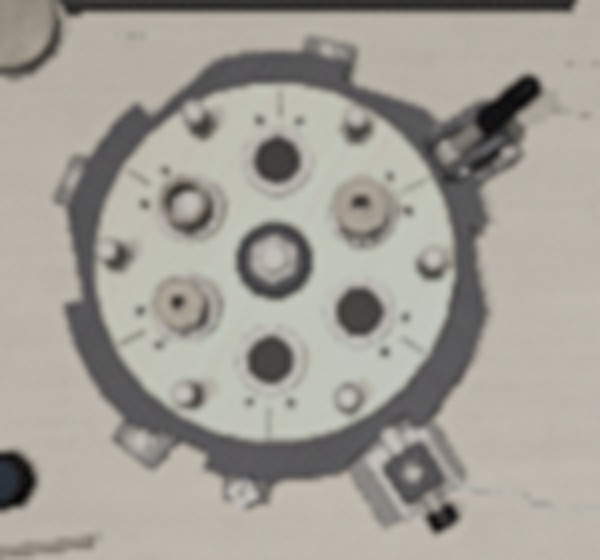

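```bash
cat > h.py <<'E'
import numpy as np
from plant import bot, vision
def world(p,z,info):
    K,T=info["K"],info["T"]; d=T[:3,:3]@np.linalg.solve(K,[p[0],p[1],1]); o=T[:3,3]
    return (o+d*(z-o[2])/d[2])[:2]
def brg(v): return np.degrees(np.arctan2(v[1],v[0]))
E
python3 - <<'E'
from h import *
I=vision.camera_info("top")
f=lambda x,y,z: world(((x+.5)/4-.5+180,(y+.5)/4-.5+145),z,I)
P=np.array([f(x,y,.08) for x,y in [(199,118),(358,124),(433,261),(348,398),(188,393),(112,253)]])
c=P.mean(0); print("c",c,"hub",f(275,257,.058))
for p in P: print(np.linalg.norm(p-c),brg(p-c))
for n,x,y,z in [("sleeve",188,207,.078),("col",362,205,.078),("col",182,303,.078),("pointer",240,490,.04),("knob",443,516,.03),("block",412,475,.037),("grip",510,103,.086),("gripend",530,85,.1),("hinge",460,145,.045),("loupe",8,480,.03),("tin",15,30,.022)]:
    w=f(x,y,z);print(n,w,np.linalg.norm(w-c),brg(w-c))
E
```

```text
c [0.55610187 0.09010087] hub [0.55834831 0.09049024]
0.0800657874919323 27.723379613483775
0.07973485200927452 -32.61860873180768
0.08013962728706976 -91.8740537306753
0.07981975472630304 -152.2757955546443
0.0796821634367121 147.89803695306088
0.08066528563833308 88.05155084792659
sleeve [0.58200294 0.13296968] 0.05008592887364338 58.85988255083511
col [0.58229672 0.04540404] 0.051807113382296495 -59.62730222922909
col [0.53360278 0.13581355] 0.050949570660620135 116.20571260040958
pointer [0.43956441 0.1098603 ] 0.11820073935216516 170.3767766029668
knob [0.42497237 0.00506372] 0.1562890320821195 -147.0366923844264
block [0.4464158  0.02106993] 0.1296005521063427 -147.81573549201232
grip [ 0.63228655 -0.02937304] 0.14169728161794465 -57.47564721369066
gripend [ 0.6386719  -0.03848528] 0.15281429362694168 -57.29394743888505
hinge [ 0.61773761 -0.00558078] 0.11381538611635841 -57.21137055186418
loupe [0.44553237 0.23152671] 0.17951847887725875 128.01899460325438
tin [0.68605926 0.23264102] 0.1928901656772769 47.643793925975885
```

```bash
cat >> h.py <<'E'
from scipy.spatial.transform import Rotation as R
def tool(s):
    q=s["ee_rot"]; return R.from_quat([q[1],q[2],q[3],q[0]]).as_matrix()
C=np.array([0.5567,0.0902])
def rel(p,s=None):
    s=s or bot.state(); return tool(s).T@(np.array(p)-s["eef_pos"])
def show():
    s=bot.state();M=tool(s);v=s["eef_pos"][:2]-C
    print("t",s["t"],"p",s["eef_pos"].round(4),"jaw",brg(M[:,2]).round(2),"q",s["joints"].round(2),"F",s["force"].round(1),"r",np.linalg.norm(v).round(4),"brg",brg(v).round(2),"open",round(s["opening"],2))
    return s
E
python3 - <<'E'
from h import *
s=show();print(tool(s).round(3))
for p in [(.12,.27,.23),(.3,.06,.23)]: print(rel(p,s).round(3))
E
```

```text
t 0.15 p [0.1719 0.5483 0.2306] jaw 72.59 q [ 1.15  0.28  1.51  0.    1.36 -0.12] F [-0.5  0.1  0.6] r 0.5983 brg 130.03 open 1.0
[[-0.001 -0.954  0.299]
 [-0.001  0.299  0.954]
 [-1.     0.    -0.001]]
[ 0.001 -0.034 -0.281]
[ 0.001 -0.268 -0.428]
```

```bash
python3 -m handwheel '[[0,-0.005,-0.047,0.14],[0,-0.01,-0.094,0.28],[0,-0.016,-0.14,0.42],[0,-0.022,-0.187,0.56],[0,-0.028,-0.234,0.7],[0,-0.034,-0.281,0.84],[0,-0.073,-0.306,0.98],[0,-0.112,-0.33,1.12],[0,-0.151,-0.355,1.26],[0,-0.19,-0.379,1.4],[0,-0.229,-0.404,1.54],[0,-0.268,-0.428,1.68],[0,-0.268,-0.428,1.82],[0,-0.268,-0.428,1.96],[0,-0.268,-0.428,2.1],[0,-0.268,-0.428,2.24],[0,-0.268,-0.428,2.38],[0,-0.268,-0.428,2.38]]' 0.33
python3 - <<'E'
from h import *
s=show()
b=np.radians(147.8); p=C+.082*np.array([np.cos(b),np.sin(b)]);print(p, rel([*p,.2],s).round(4), np.radians(147.8+90-360-brg(tool(s)[:,2])))
E
```

```text
t: 1.95
eef_pos: [0.2993, 0.0597, 0.231]
ee_rot: [0.6, 0.373, 0.6, -0.374]
force: [0.2, -0.1, -0.3]
opening: 0.329
t 1.95 p [0.2993 0.0597 0.231 ] jaw -63.77 q [-0.03 -0.15  1.97 -0.    1.32  1.08] F [ 0.2 -0.1 -0.3] r 0.2592 brg -173.25 open 0.33
[0.48731216 0.13389585] [0.0308 0.2015 0.0165] -1.0198516208100392
```

```bash
python3 -m handwheel '[[0.01,0.03,0.002,0.14],[0.02,0.07,0.005,0.28],[0.03,0.11,0.008,0.42],[0.045,0.15,0.012,0.56],[0.06,0.18,0.015,0.7],[0.07,0.2015,0.0165,0.84],[0.081,0.2015,0.0165,0.98],[0.081,0.2015,0.0165,1.02],[0.081,0.2015,0.0165,1.02],[0.081,0.2015,0.0165,1.02]]'
python3 - <<'E'
from h import *
import cv2
s=show(); I=vision.camera_info("wrist"); im=vision.read_camera("wrist")
K,T=I["K"],I["T"]
def proj(p):
    c=np.linalg.inv(T)@np.r_[p,1]; q=K@c[:3]; return (q[:2]/q[2]).round(0)
for b in (27.8,87.8,147.8,-152.2):
    v=np.radians(b); print(b,proj([*(C+.082*np.array([np.cos(v),np.sin(v)])),.08]))
print("sleeve",proj([*(C+.052*np.array([np.cos(np.radians(57.8)),np.sin(np.radians(57.8))])),.078]))
cv2.imwrite("pics/w1.png",im[:,:,::-1])
E
```

```text
t: 2.95
eef_pos: [0.4873, 0.1339, 0.1498]
ee_rot: [-0.343, -0.618, -0.342, 0.619]
force: [0.4, -0.1, -0.0]
opening: 0.328
t 2.95 p [0.4873 0.1339 0.1498] jaw -122.05 q [ 0.13  0.23  1.78 -0.    1.13  2.26] F [ 0.4 -0.1 -0. ] r 0.082 brg 147.81 open 0.33
27.8 [167.  45.]
87.8 [181. 172.]
147.8 [278. 225.]
-152.2 [376. 173.]
sleeve [203. 113.]
```

View pics/w1.png

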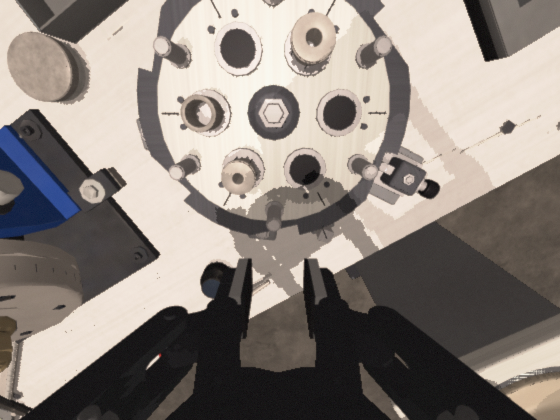

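The wrist view shows the wide-bore sleeve at (203,110). The target peg top is at (274,228), against a predicted (278,225), so the fit is good to about 2 mm. I'll lower the jaws over the peg.

```bash
python3 -m handwheel '[[0.03,0,0,0],[0.06,0,0,0],[0.08,0,0,0],[0.09,0,0,0],[0.096,0,0,0],[0.096,0,0,0],[0.096,0,0,0]]'
cat >> h.py <<'E'
def arc(angles,z=None,r=.082,s=None):
    "rows for peg bearings (deg)"
    s=s or bot.state();z=z or s["eef_pos"][2];j=brg(tool(s)[:,2])
    for b in angles:
        v=np.radians(b);d=rel([*(C+r*np.array([np.cos(v),np.sin(v)])),z],s);t=-(b+90-360-j)
        t=(t+180)%360-180
        print(b,d.round(4),np.radians(t).round(3))
E
python3 - <<'E'
from h import *
s=show(); arc(range(150,212,3))
E
```

```text
t: 3.7
eef_pos: [0.4882, 0.1339, 0.0549]
ee_rot: [0.343, 0.619, 0.342, -0.618]
force: [-0.1, 0.7, -0.1]
opening: 0.334
t 3.7 p [0.4882 0.1339 0.0549] jaw -122.07 q [ 0.13  0.34  1.91 -0.    0.89  2.26] F [-0.1  0.7 -0.1] r 0.0813 brg 147.49 open 0.33
150 [-0.     -0.0007  0.0036] -0.036
153 [-0.     -0.0004  0.0079] -0.089
156 [-0.      0.0001  0.0121] -0.141
159 [0.     0.0008 0.0164] -0.193
162 [0.     0.0017 0.0206] -0.246
165 [0.     0.0029 0.0247] -0.298
168 [0.     0.0042 0.0288] -0.35
171 [0.     0.0058 0.0328] -0.403
174 [0.     0.0076 0.0367] -0.455
177 [0.     0.0096 0.0405] -0.507
180 [0.     0.0118 0.0442] -0.56
183 [0.     0.0142 0.0477] -0.612
186 [0.     0.0167 0.0512] -0.664
189 [0.     0.0194 0.0545] -0.717
192 [0.     0.0223 0.0577] -0.769
195 [0.     0.0254 0.0607] -0.822
198 [0.     0.0286 0.0635] -0.874
201 [0.0001 0.032  0.0662] -0.926
204 [0.0001 0.0355 0.0687] -0.979
207 [0.0001 0.0391 0.071 ] -1.031
210 [0.0001 0.0429 0.0731] -1.083
```

```bash
python3 -m handwheel '[[0,-0.0007,0.0014,-0.01],[0,-0.0007,0.0028,-0.03],[0,-0.0006,0.0042,-0.045],[0,-0.0005,0.005,-0.055],[0,-0.0005,0.0058,-0.065],[0,-0.0004,0.0066,-0.075],[0,-0.0004,0.0074,-0.085],[0,-0.0003,0.0082,-0.095],[0,-0.0002,0.009,-0.105],[0,-0.0001,0.0098,-0.115],[0,0,0.0108,-0.125],[0,0.0001,0.0121,-0.141]]'
python3 - <<'E'
from h import *
import cv2
s=show(); arc(range(158,200,2))
cv2.imwrite("pics/t2.png",cv2.resize(vision.read_camera("top")[145:285,180:330,::-1],None,fx=4,fy=4,interpolation=cv2.INTER_CUBIC))
E
```

```text
t: 4.9
eef_pos: [0.4833, 0.1251, 0.0551]
ee_rot: [0.385, 0.595, 0.385, -0.591]
force: [3.0, 7.2, -2.1]
opening: 0.335
t 4.9 p [0.4833 0.1251 0.0551] jaw -114.0 q [0.11 0.33 1.92 0.   0.88 2.1 ] F [ 3.   7.2 -2.1] r 0.0813 brg 154.58 open 0.34
158 [-0.     -0.0007  0.0049] -0.035
160 [-0.     -0.0005  0.0077] -0.07
162 [-0.     -0.0003  0.0106] -0.105
164 [-0.      0.0001  0.0134] -0.14
166 [-0.0001  0.0005  0.0162] -0.174
168 [-0.0001  0.001   0.0191] -0.209
170 [-0.0001  0.0017  0.0218] -0.244
172 [-0.0001  0.0024  0.0246] -0.279
174 [-0.0001  0.0033  0.0273] -0.314
176 [-0.0001  0.0042  0.0301] -0.349
178 [-0.0001  0.0052  0.0327] -0.384
180 [-0.0001  0.0063  0.0354] -0.419
182 [-0.0001  0.0076  0.038 ] -0.454
184 [-0.0001  0.0089  0.0405] -0.489
186 [-0.0001  0.0102  0.043 ] -0.524
188 [-0.0001  0.0117  0.0455] -0.558
190 [-0.0001  0.0133  0.0479] -0.593
192 [-0.0001  0.0149  0.0502] -0.628
194 [-0.0001  0.0166  0.0525] -0.663
196 [-0.0001  0.0184  0.0547] -0.698
198 [-0.0001  0.0203  0.0569] -0.733
```

View pics/t2.png

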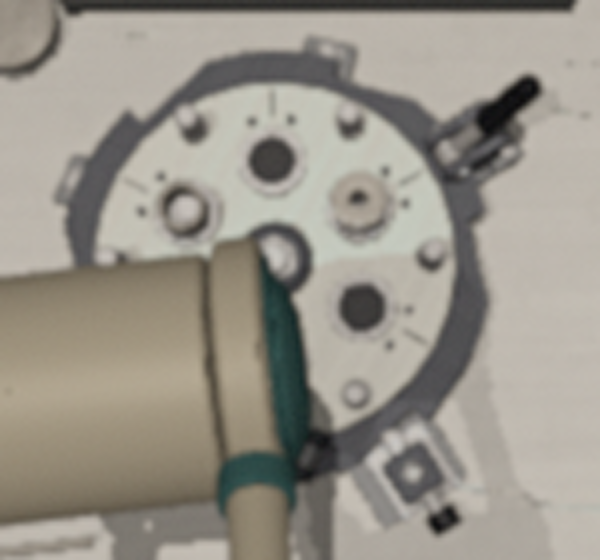

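```bash
python3 -m handwheel '[[0,-0.0007,0.0049,-0.035],[0,-0.0005,0.0077,-0.07],[0,-0.0003,0.0106,-0.105],[0,0.0001,0.0134,-0.14],[0,0.0005,0.0162,-0.174],[0,0.001,0.0191,-0.209],[0,0.0017,0.0218,-0.244],[0,0.0024,0.0246,-0.279],[0,0.0033,0.0273,-0.314],[0,0.0042,0.0301,-0.349],[0,0.0052,0.0327,-0.384],[0,0.0063,0.0354,-0.419],[0,0.0076,0.038,-0.454],[0,0.0089,0.0405,-0.489],[0,0.0102,0.043,-0.524],[0,0.0117,0.0455,-0.558],[0,0.0133,0.0479,-0.593],[0,0.0149,0.0502,-0.628],[0,0.0166,0.0525,-0.663],[0,0.0184,0.0547,-0.698]]'
python3 - <<'E'
from h import *
s=show(); arc(range(198,240,2))
E
```

```text
t: 6.95
eef_pos: [0.4794, 0.0691, 0.0553]
ee_rot: [0.566, 0.428, 0.564, -0.422]
force: [3.0, 8.0, -0.5]
opening: 0.325
t 6.95 p [0.4794 0.0691 0.0553] jaw -73.97 q [-0.    0.31  1.96  0.01  0.87  1.28] F [ 3.   8.  -0.5] r 0.0801 brg -164.69 open 0.32
198 [-0.     -0.0019  0.0038] -0.034
200 [-0.     -0.0017  0.0067] -0.069
202 [-0.     -0.0015  0.0095] -0.104
204 [-0.     -0.0011  0.0124] -0.139
206 [-0.     -0.0007  0.0152] -0.174
208 [-0.0001 -0.0001  0.018 ] -0.209
210 [-0.0001  0.0005  0.0208] -0.244
212 [-0.0001  0.0013  0.0236] -0.279
214 [-0.0001  0.0021  0.0263] -0.314
216 [-0.0001  0.003   0.029 ] -0.349
218 [-0.0001  0.004   0.0317] -0.383
220 [-0.      0.0052  0.0343] -0.418
222 [-0.      0.0064  0.0369] -0.453
224 [-0.      0.0077  0.0395] -0.488
226 [-0.      0.0091  0.042 ] -0.523
228 [-0.      0.0105  0.0444] -0.558
230 [-0.      0.0121  0.0468] -0.593
232 [-0.      0.0137  0.0492] -0.628
234 [-0.      0.0154  0.0515] -0.663
236 [0.     0.0172 0.0537] -0.698
238 [0.     0.0191 0.0558] -0.732
```

```bash
python3 -m handwheel '[[0,-0.0019,0.0038,-0.034],[0,-0.0017,0.0067,-0.069],[0,-0.0015,0.0095,-0.104],[0,-0.0011,0.0124,-0.139],[0,-0.0007,0.0152,-0.174],[0,-0.0001,0.018,-0.209],[0,0.0005,0.0208,-0.244],[0,0.0013,0.0236,-0.279],[0,0.0021,0.0263,-0.314],[0,0.003,0.029,-0.349],[0,0.004,0.0317,-0.383],[0,0.0052,0.0343,-0.418],[0,0.0064,0.0369,-0.453],[0,0.0077,0.0395,-0.488],[0,0.0091,0.042,-0.523],[0,0.0105,0.0444,-0.558],[0,0.0121,0.0468,-0.593],[0,0.0137,0.0492,-0.628],[0,0.0154,0.0515,-0.663],[0,0.0172,0.0537,-0.698]]'
python3 - <<'E'
from h import *
import cv2
s=show(); arc(range(238,276,2))
cv2.imwrite("pics/t3.png",cv2.resize(vision.read_camera("top")[145:285,180:330,::-1],None,fx=4,fy=4,interpolation=cv2.INTER_CUBIC))
E
```

```text
t: 8.95
eef_pos: [0.508, 0.0242, 0.0548]
ee_rot: [0.676, 0.209, 0.676, -0.203]
force: [-3.2, 6.0, 2.1]
opening: 0.331
t 8.95 p [0.508  0.0242 0.0548] jaw -33.92 q [-0.1   0.34  1.9   0.01  0.89  0.49] F [-3.2  6.   2.1] r 0.082 brg -126.39 open 0.33
238 [-0.     -0.      0.0063] -0.033
240 [-0.      0.0001  0.0091] -0.068
242 [-0.      0.0004  0.012 ] -0.103
244 [-0.      0.0007  0.0148] -0.138
246 [-0.      0.0012  0.0177] -0.173
248 [-0.      0.0017  0.0205] -0.208
250 [-0.      0.0023  0.0233] -0.243
252 [-0.0001  0.0031  0.026 ] -0.278
254 [-0.0001  0.0039  0.0288] -0.313
256 [-0.0001  0.0048  0.0315] -0.348
258 [-0.0001  0.0059  0.0342] -0.383
260 [-0.0001  0.007   0.0368] -0.417
262 [-0.      0.0082  0.0394] -0.452
264 [-0.      0.0095  0.0419] -0.487
266 [-0.      0.0109  0.0444] -0.522
268 [-0.      0.0123  0.0469] -0.557
270 [-0.      0.0139  0.0493] -0.592
272 [-0.      0.0155  0.0516] -0.627
274 [-0.      0.0172  0.0539] -0.662
```

View pics/t3.png

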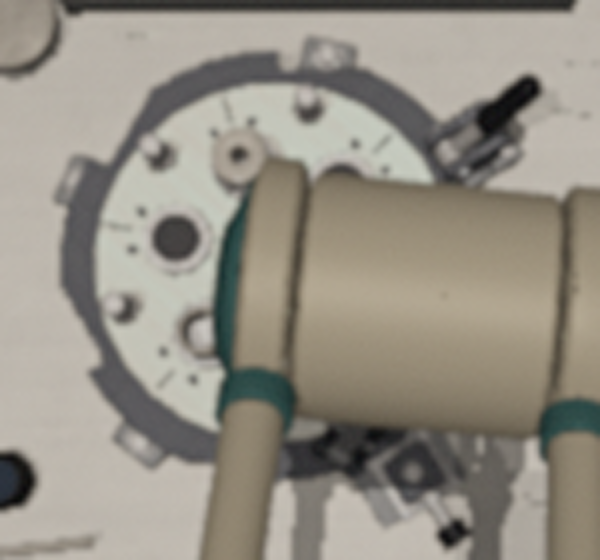

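The view shows pegs at (157,152), (308,104) and (121,305), with the sleeve at lower left and the plunger knob riding out. I'll compute the dial angle from the pegs.

```bash
cat >> h.py <<'E'
I=vision.camera_info("top")
def f(x,y,z=.08): return world(((x+.5)/4-.5+180,(y+.5)/4-.5+145),z,I)
def dial(pts):
    c=np.array([0.5561,0.0901])  # image-fitted centre
    a=np.array([brg(f(x,y)-c) for x,y in pts]); print(a.round(1),(a%60).round(2))
E
python3 - <<'E'
from h import *
dial([(157,152),(308,104),(121,305)])
E
```

```text
[ 47.4 -12.9 107.1] [47.38 47.09 47.12]
```

```bash
python3 -m handwheel '[[0,0,0.0063,-0.033],[0,0.0001,0.0091,-0.068],[0,0.0004,0.012,-0.103],[0,0.0007,0.0148,-0.138],[0,0.0012,0.0177,-0.173],[0,0.0017,0.0205,-0.208],[0,0.0023,0.0233,-0.243],[0,0.0031,0.026,-0.278],[0,0.0039,0.0288,-0.313],[0,0.0048,0.0315,-0.348],[0,0.0059,0.0342,-0.383],[0,0.007,0.0368,-0.417],[0,0.0082,0.0394,-0.452],[0,0.0095,0.0419,-0.487],[0,0.0109,0.0444,-0.522],[0,0.0123,0.0469,-0.557],[0,0.0139,0.0493,-0.592],[0,0.0155,0.0516,-0.627],[0,0.0155,0.0516,-0.627]]'
python3 - <<'E'
from h import *
import cv2
s=show(); arc([274,275,276,277,278,279,280])
cv2.imwrite("pics/t4.png",cv2.resize(vision.read_camera("top")[145:285,180:330,::-1],None,fx=4,fy=4,interpolation=cv2.INTER_CUBIC))
E
```

```text
t: 10.9
eef_pos: [0.5583, 0.007, 0.0542]
ee_rot: [0.707, -0.011, 0.707, 0.015]
force: [-3.6, -1.9, 0.9]
opening: 0.329
t 10.9 p [0.5583 0.007  0.0542] jaw 2.15 q [-0.12  0.41  1.79  0.01  0.94 -0.16] F [-3.6 -1.9  0.9] r 0.0833 brg -88.9 open 0.33
274 [0.     0.0013 0.0042] -0.032
275 [0.     0.0013 0.0056] -0.05
276 [0.     0.0014 0.007 ] -0.067
277 [0.     0.0015 0.0085] -0.085
278 [0.     0.0017 0.0099] -0.102
279 [-0.      0.0018  0.0113] -0.12
280 [-0.      0.002   0.0127] -0.137
```

View pics/t4.png

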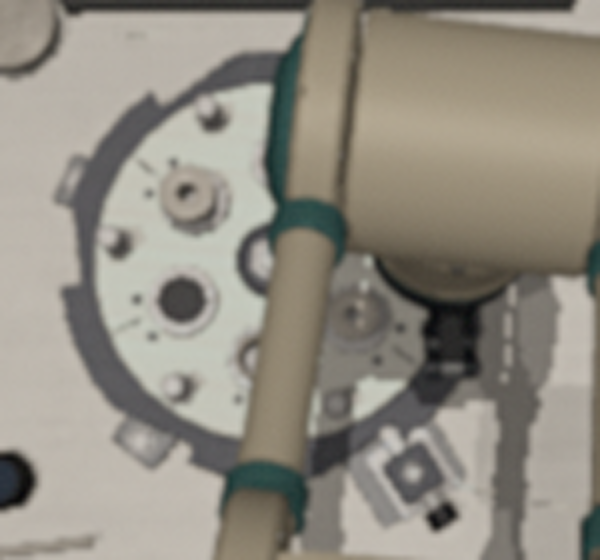

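Run:
```python
from h import *
dial([(211,112),(116,241),(178,386),(337,404)])
```

```text
[  22.9   83.6  143.5 -156.7] [22.89 23.64 23.51 23.28]
```

```bash
python3 -m handwheel '[[0,0.0013,0.0028,-0.016],[0,0.0013,0.0042,-0.032],[0,0.0013,0.0056,-0.05],[0,0.0014,0.007,-0.067],[0,0.0015,0.0085,-0.085],[0,0.0016,0.0095,-0.098],[0,0.0016,0.0095,-0.098],[0,0.0016,0.0095,-0.098]]'
python3 - <<'E'
from h import *
import cv2
s=show(); arc(range(276,259,-1))
cv2.imwrite("pics/t5.png",cv2.resize(vision.read_camera("top")[145:285,180:330,::-1],None,fx=4,fy=4,interpolation=cv2.INTER_CUBIC))
E
```

```text
t: 11.75
eef_pos: [0.5653, 0.0079, 0.0538]
ee_rot: [0.703, -0.046, 0.708, 0.05]
force: [-4.8, -3.0, 2.8]
opening: 0.329
t 11.75 p [0.5653 0.0079 0.0538] jaw 7.76 q [-0.11  0.42  1.77  0.    0.96 -0.25] F [-4.8 -3.   2.8] r 0.0827 brg -84.01 open 0.33
276 [0.     0.0007 0.    ] 0.031
275 [ 0.      0.0008 -0.0014] 0.048
274 [ 0.      0.0009 -0.0028] 0.066
273 [ 0.      0.001  -0.0042] 0.083
272 [ 0.      0.0011 -0.0057] 0.101
271 [ 0.      0.0013 -0.0071] 0.118
270 [ 0.0001  0.0015 -0.0085] 0.135
269 [ 0.0001  0.0017 -0.0099] 0.153
268 [ 0.0001  0.0019 -0.0113] 0.17
267 [ 0.0001  0.0021 -0.0127] 0.188
266 [ 0.0001  0.0024 -0.0142] 0.205
265 [ 0.0001  0.0027 -0.0155] 0.223
264 [ 0.0001  0.0031 -0.0169] 0.24
263 [ 0.0001  0.0034 -0.0183] 0.258
262 [ 0.0001  0.0038 -0.0197] 0.275
261 [ 0.0001  0.0042 -0.0211] 0.293
260 [ 0.0001  0.0046 -0.0225] 0.31
```

View pics/t5.png

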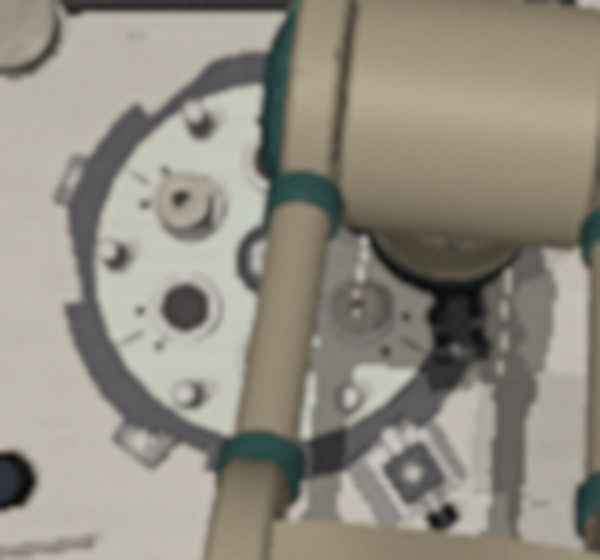

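```bash
python3 -m handwheel '[[0,0.0009,-0.0028,0.066],[0,0.001,-0.0042,0.083],[0,0.0011,-0.0057,0.101],[0,0.0013,-0.0071,0.118],[0,0.0015,-0.0085,0.135],[0,0.0017,-0.0099,0.153],[0,0.0019,-0.0113,0.17],[0,0.0021,-0.0127,0.188],[0,0.0024,-0.0135,0.205],[0,0.0027,-0.0142,0.223],[0,0.0028,-0.0149,0.23],[0,0.003,-0.0156,0.235],[0,0.0031,-0.0163,0.24]]'
cat >> h.py <<'E'
def ft(): 
    s=bot.state(); print("F tool",(tool(s).T@s["force"]).round(1))
E
python3 - <<'E'
from h import *
s=show(); ft(); arc(np.arange(264,254,-.5))
E
```

```text
t: 13.1
eef_pos: [0.5487, 0.0088, 0.0539]
ee_rot: [0.704, 0.039, 0.708, -0.036]
force: [0.6, -0.6, -0.2]
opening: 0.332
t 13.1 p [0.5487 0.0088 0.0539] jaw -6.02 q [-0.11  0.4   1.81  0.    0.94 -0.01] F [ 0.6 -0.6 -0.2] r 0.0818 brg -95.59 open 0.33
F tool [ 0.2 -0.5  0.7]
264.0 [ 0.     -0.0002 -0.0006] -0.0
263.5 [ 0.     -0.0002 -0.0013] 0.008
263.0 [ 0.     -0.0002 -0.002 ] 0.017
262.5 [ 0.     -0.0002 -0.0027] 0.026
262.0 [ 0.     -0.0002 -0.0034] 0.035
261.5 [ 0.     -0.0001 -0.0042] 0.043
261.0 [ 0.     -0.0001 -0.0049] 0.052
260.5 [ 0.     -0.0001 -0.0056] 0.061
260.0 [ 0.     -0.     -0.0063] 0.07
259.5 [ 0.     0.    -0.007] 0.078
259.0 [ 0.0001  0.0001 -0.0077] 0.087
258.5 [ 0.0001  0.0002 -0.0084] 0.096
258.0 [ 0.0001  0.0002 -0.0092] 0.104
257.5 [ 0.0001  0.0003 -0.0099] 0.113
257.0 [ 0.0001  0.0004 -0.0106] 0.122
256.5 [ 0.0001  0.0005 -0.0113] 0.131
256.0 [ 0.0001  0.0006 -0.012 ] 0.139
255.5 [ 0.0001  0.0007 -0.0127] 0.148
255.0 [ 0.0001  0.0008 -0.0134] 0.157
254.5 [ 0.0001  0.0009 -0.0141] 0.166
```

No contact yet, so I'll go on in small slow steps.

```bash
python3 -m handwheel '[[0,0,-0.0006,0],[0,0,-0.0013,0.008],[0,0,-0.002,0.017],[0,0,-0.0027,0.026],[0,0,-0.0034,0.035]]'; python3 -c "from h import *;show();ft()"
```

```text
t: 13.6
eef_pos: [0.5465, 0.0092, 0.0541]
ee_rot: [0.704, 0.051, 0.707, -0.048]
force: [3.7, -0.3, -2.4]
opening: 0.33
t 13.6 p [0.5465 0.0092 0.0541] jaw -8.07 q [-0.11  0.39  1.82  0.    0.94  0.02] F [ 3.7 -0.3 -2.4] r 0.0817 brg -97.17 open 0.33
F tool [2.3 0.2 3.7]
```

```bash
python3 -m handwheel '[[0,0,-0.0007,0.008],[0,0,-0.0014,0.016],[0,0,-0.002,0.024],[0,0,-0.002,0.024]]'; python3 -c "from h import *;show();ft()"
```

```text
t: 14.0
eef_pos: [0.5446, 0.0094, 0.0542]
ee_rot: [0.703, 0.06, 0.706, -0.057]
force: [4.4, 1.5, -2.3]
opening: 0.333
t 14.0 p [0.5446 0.0094 0.0542] jaw -9.46 q [-0.11  0.39  1.82  0.    0.93  0.05] F [ 4.4  1.5 -2.3] r 0.0817 brg -98.52 open 0.33
F tool [2.3 2.2 4.1]
```

```bash
python3 -m handwheel '[[0,0,-0.0007,0.008],[0,0,-0.0014,0.016],[0,0,-0.002,0.024],[0,0.0001,-0.0026,0.03],[0,0.0001,-0.0026,0.03]]'; python3 -c "from h import *;show();ft()"
```

```text
t: 14.5
eef_pos: [0.5418, 0.0099, 0.0542]
ee_rot: [0.702, 0.07, 0.705, -0.068]
force: [4.0, 0.2, -1.9]
opening: 0.331
t 14.5 p [0.5418 0.0099 0.0542] jaw -11.19 q [-0.11  0.39  1.83  0.    0.93  0.08] F [ 4.   0.2 -1.9] r 0.0817 brg -100.48 open 0.33
F tool [1.9 0.9 3.9]
```

```bash
python3 -m handwheel '[[0,0,-0.0005,0.006],[0,0,-0.001,0.012],[0,0,-0.0014,0.016],[0,0,-0.0014,0.016]]'; python3 -c "from h import *;show();ft()"
```

```text
t: 14.9
eef_pos: [0.5405, 0.0102, 0.0543]
ee_rot: [0.702, 0.076, 0.705, -0.073]
force: [4.4, 0.6, -2.4]
opening: 0.326
t 14.9 p [0.5405 0.0102 0.0543] jaw -12.12 q [-0.11  0.39  1.83  0.    0.93  0.1 ] F [ 4.4  0.6 -2.4] r 0.0816 brg -101.46 open 0.33
F tool [2.4 1.5 4.2]
```

```bash
python3 -m handwheel '[[0,0,-0.0004,0.004],[0,0,-0.0008,0.008],[0,0,-0.001,0.012],[0,0,-0.001,0.012]]'; python3 -c "from h import *;show();ft()"
```

```text
t: 15.3
eef_pos: [0.5404, 0.0104, 0.0543]
ee_rot: [0.702, 0.08, 0.704, -0.078]
force: [6.4, 0.8, -4.3]
opening: 0.33
t 15.3 p [0.5404 0.0104 0.0543] jaw -12.81 q [-0.11  0.39  1.83  0.    0.93  0.11] F [ 6.4  0.8 -4.3] r 0.0814 brg -101.53 open 0.33
F tool [4.3 2.2 6.1]
```

```bash
python3 -m handwheel '[[0,0,-0.0004,0.004],[0,0,-0.0008,0.008],[0,0,-0.0008,0.008]]'; python3 -c "from h import *;show();ft()"
```

```text
t: 15.6
eef_pos: [0.5404, 0.0105, 0.0543]
ee_rot: [0.702, 0.083, 0.703, -0.08]
force: [6.2, -0.1, -3.9]
opening: 0.33
t 15.6 p [0.5404 0.0105 0.0543] jaw -13.29 q [-0.11  0.38  1.83  0.    0.93  0.12] F [ 6.2 -0.1 -3.9] r 0.0814 brg -101.54 open 0.33
F tool [3.9 1.3 6.1]
```

```bash
python3 -m handwheel '[[0,0,-0.0006,0],[0,0,-0.0012,0],[0,0,-0.0016,0],[0,0,-0.0016,0],[0,0,-0.0016,0]]'; python3 -c "from h import *;show();ft()"
```

```text
t: 16.1
eef_pos: [0.5404, 0.0105, 0.0543]
ee_rot: [0.703, 0.083, 0.702, -0.081]
force: [7.0, -0.6, -5.4]
opening: 0.329
t 16.1 p [0.5404 0.0105 0.0543] jaw -13.3 q [-0.11  0.38  1.83  0.    0.92  0.12] F [ 7.  -0.6 -5.4] r 0.0814 brg -101.56 open 0.33
F tool [5.5 1.  7. ]
```

```bash
python3 -m handwheel '[[0,0,-0.0008,0],[0,0,-0.0016,0],[0,0,-0.0024,0],[0,0,-0.003,0],[0,0,-0.003,0],[0,0,-0.003,0],[0,0,-0.003,0]]'; python3 -c "from h import *;show();ft()"
```

```text
t: 16.8
eef_pos: [0.5404, 0.0105, 0.0545]
ee_rot: [0.705, 0.083, 0.7, -0.081]
force: [9.4, -1.8, -6.6]
opening: 0.329
t 16.8 p [0.5404 0.0105 0.0545] jaw -13.31 q [-0.11  0.38  1.84  0.    0.91  0.12] F [ 9.4 -1.8 -6.6] r 0.0814 brg -101.58 open 0.33
F tool [6.7 0.3 9.5]
```

```bash
python3 -m handwheel '[[0,0,-0.001,0],[0,0,-0.002,0],[0,0,-0.003,0],[0,0,-0.004,0],[0,0,-0.005,0],[0,0,-0.005,0],[0,0,-0.005,0],[0,0,-0.005,0],[0,0,-0.005,0]]'; python3 -c "from h import *;show();ft()"
```

```text
t: 17.7
eef_pos: [0.5403, 0.0104, 0.0549]
ee_rot: [0.709, 0.083, 0.696, -0.081]
force: [12.9, -0.9, -9.1]
opening: 0.331
t 17.7 p [0.5403 0.0104 0.0549] jaw -13.31 q [-0.11  0.38  1.85  0.    0.9   0.12] F [12.9 -0.9 -9.1] r 0.0815 brg -101.62 open 0.33
F tool [ 9.3  2.1 12.6]
```

```bash
python3 -m handwheel '[[0,0,-0.0015,0],[0,0,-0.003,0],[0.0005,0,-0.0045,0],[0.001,0,-0.006,0],[0.001,0,-0.007,0],[0.001,0,-0.007,0],[0.001,0,-0.007,0],[0.001,0,-0.007,0],[0.001,0,-0.007,0],[0.001,0,-0.007,0]]'; python3 -c "from h import *;show();ft()"
```

```text
t: 18.7
eef_pos: [0.5404, 0.0102, 0.055]
ee_rot: [0.713, 0.082, 0.691, -0.082]
force: [15.7, -3.0, -8.0]
opening: 0.329
t 18.7 p [0.5404 0.0102 0.055 ] jaw -13.32 q [-0.11  0.37  1.86  0.    0.88  0.12] F [15.7 -3.  -8. ] r 0.0816 brg -101.51 open 0.33
F tool [ 8.5  0.6 15.7]
```

```bash
python3 -m handwheel '[[0,0,-0.002,0],[0,0,-0.004,0],[0.001,0,-0.006,0],[0.0015,0,-0.0075,0],[0.0015,0,-0.0083,0],[0.0015,0,-0.0083,0],[0.0015,0,-0.0083,0],[0.0015,0,-0.0083,0],[0.0015,0,-0.0083,0],[0.0015,0,-0.0083,0],[0.0015,0,-0.0083,0]]'; python3 -c "from h import *;show();ft()"
```

```text
t: 19.8
eef_pos: [0.5406, 0.01, 0.0554]
ee_rot: [0.719, 0.082, 0.685, -0.082]
force: [15.4, -4.1, -5.5]
opening: 0.326
t 19.8 p [0.5406 0.01   0.0554] jaw -13.32 q [-0.11  0.36  1.87 -0.    0.86  0.12] F [15.4 -4.1 -5.5] r 0.0818 brg -101.32 open 0.33
F tool [ 6.2 -0.5 15.6]
```

```bash
python3 -m handwheel '[[0,0,-0.002,0],[0,0,-0.004,0],[0,0,-0.006,0],[0,0,-0.008,0],[0,0,-0.009,0],[0,0,-0.0098,0],[0,0,-0.0098,0],[0,0,-0.0098,0],[0,0,-0.0098,0],[0,0,-0.0098,0],[0,0,-0.0098,0]]'; python3 -c "from h import *;show();ft()"
```

```text
t: 20.9
eef_pos: [0.5406, 0.0097, 0.0562]
ee_rot: [0.726, 0.081, 0.678, -0.083]
force: [20.5, -5.2, -14.1]
opening: 0.329
t 20.9 p [0.5406 0.0097 0.0562] jaw -13.32 q [-0.11  0.35  1.88 -0.    0.84  0.13] F [ 20.5  -5.2 -14.1] r 0.0821 brg -101.31 open 0.33
F tool [15.5 -0.4 20.1]
```

```bash
python3 -m handwheel '[[0,0,0,0],[0,0,0.002,0],[0,0,0.004,0],[0,0,0.006,0],[0,0,0.0075,0],[0,0,0.0075,0]]'
python3 - <<'E'
from h import *
s=show();ft();print(tool(s).round(3)); p=s["eef_pos"]
print(rel(p+[0,0,.08],s).round(4))
E
```

```text
t: 21.5
eef_pos: [0.5474, 0.0081, 0.0566]
ee_rot: [0.725, 0.081, 0.679, -0.083]
force: [0.8, -0.8, 0.0]
opening: 0.33
t 21.5 p [0.5474 0.0081 0.0566] jaw -13.31 q [-0.11  0.36  1.87 -0.    0.85  0.12] F [ 0.8 -0.8  0. ] r 0.0826 brg -96.43 open 0.33
F tool [ 0.  -0.6  0.9]
[[ 0.065  0.23   0.971]
 [-0.011  0.973 -0.23 ]
 [-0.998  0.005  0.066]]
[-0.0798  0.0004  0.0053]
```

```bash
python3 -m handwheel '[[-0.02,0,0.001,0],[-0.045,0,0.003,0],[-0.07,0,0.005,0],[-0.08,0,0.005,0],[-0.08,-0.001,0.025,0.13],[-0.079,-0.002,0.045,0.26],[-0.077,-0.003,0.065,0.39],[-0.0746,-0.0047,0.0848,0.52],[-0.0746,-0.0047,0.0848,0.65],[-0.0746,-0.0047,0.0848,0.77],[-0.0746,-0.0047,0.0848,0.77],[-0.0746,-0.0047,0.0848,0.77]]' 0
python3 - <<'E'
from h import *
import cv2
s=show();print(tool(s).round(3))
J=vision.camera_info("wrist"); a=vision.read_camera("wrist")
b=vision.read_camera("top")[145:285,180:330]
K,T=J["K"],J["T"]
def proj(p):
    c=np.linalg.inv(T)@np.r_[p,1]; q=K@c[:3]; return (q[:2]/q[2]).round(0)
v=np.array([np.cos(np.radians(-57.5)),np.sin(np.radians(-57.5))])
print("grip",proj([*(C+.145*v),.086]),"end",proj([*(C+.157*v),.099]),"hinge",proj([*(C+.108*v),.041]))
np.save("b.npy",b)
out=np.hstack([cv2.resize(a,(400,300)),cv2.resize(b,(400,300*1)) ])
out=np.zeros((420,760,3),np.uint8);out[:420,:]=0
out[:300,:400]=cv2.resize(a,(400,300));out[:336,400:]=cv2.resize(b,(360,336),interpolation=cv2.INTER_CUBIC)
cv2.imwrite("pics/m6.png",out[:,:,::-1])
E
```

```text
t: 22.7
eef_pos: [0.6232, -0.0151, 0.136]
ee_rot: [0.642, 0.346, 0.599, -0.331]
force: [0.0, 0.1, 0.8]
opening: -0.004
t 22.7 p [ 0.6232 -0.0151  0.136 ] jaw -57.33 q [-0.13  0.38  1.6  -0.    1.1   0.87] F [0.  0.1 0.8] r 0.1245 brg -57.72 open -0.0
[[ 0.064  0.84   0.539]
 [-0.01   0.541 -0.841]
 [-0.998  0.048  0.043]]
grip [305. 238.] end [325. 245.] hinge [255. 220.]
```

View pics/m6.png

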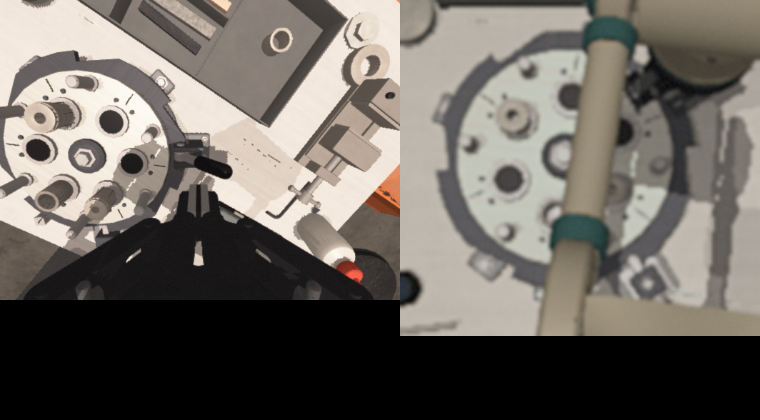

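```bash
python3 -m handwheel '[[0.02,0,0,0],[0.035,0,0,0],[0.042,0,0,0],[0.045,0,0.002,0],[0.048,0,0.004,0],[0.051,-0.0005,0.006,0],[0.054,-0.0005,0.008,0],[0.057,-0.0005,0.01,0],[0.06,-0.001,0.011,0],[0.063,-0.001,0.0125,0],[0.066,-0.001,0.014,0],[0.069,-0.0015,0.0155,0],[0.069,-0.0015,0.0155,0]]'
python3 -c "from h import *;show();ft()"
```

```text
t: 24.1
eef_pos: [0.6354, -0.03, 0.068]
ee_rot: [0.642, 0.347, 0.598, -0.331]
force: [-0.1, -0.1, 1.9]
opening: 0.001
t 24.1 p [ 0.6354 -0.03    0.068 ] jaw -57.4 q [-0.16  0.46  1.66 -0.    0.96  0.84] F [-0.1 -0.1  1.9] r 0.1437 brg -56.8 open 0.0
F tool [-2.  -0.   0.1]
```

```bash
python3 -c "
from h import *
import cv2
cv2.imwrite('pics/w7.png',cv2.resize(vision.read_camera('wrist')[150:360,160:440,::-1],(784,588),interpolation=cv2.INTER_CUBIC))"
```

```text
(no output)
```

View pics/w7.png

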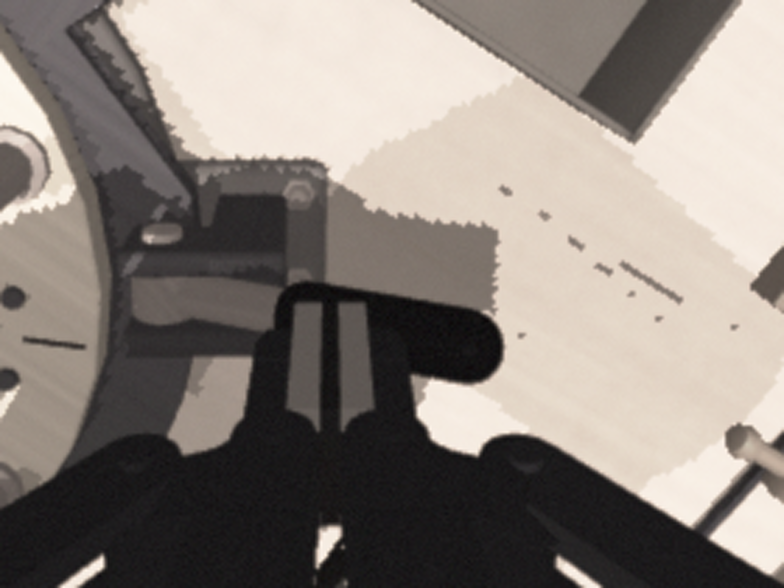

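Run:
```python
from h import *
J=vision.camera_info("wrist");K,T=J["K"],J["T"]
def proj(p):
    c=np.linalg.inv(T)@np.r_[p,1]; q=K@c[:3]; q=q[:2]/q[2]; return ((q-[160,150])*2.8).round(0)
for b in (-57.5,-56.5):
  v=np.array([np.cos(np.radians(b)),np.sin(np.radians(b))])
  for th in (50,40,30,20,8):
    t=np.radians(th)
    print(b,th,[proj([*(C+(.108+s*np.cos(t))*v),.041+s*np.sin(t)]) for s in (.038,.070)])
s=bot.state();print("tip",proj(s["eef_pos"]), [proj(s["eef_pos"]+tool(s)@[0,d,0]) for d in (.011,-.011)])
```

```text
-57.5 50 [array([280., 358.]), array([402., 429.])]
-57.5 40 [array([304., 346.]), array([444., 399.])]
-57.5 30 [array([322., 333.]), array([472., 370.])]
-57.5 20 [array([334., 320.]), array([486., 342.])]
-57.5 8 [array([341., 304.]), array([487., 311.])]
-56.5 50 [array([280., 348.]), array([402., 414.])]
-56.5 40 [array([304., 335.]), array([445., 385.])]
-56.5 30 [array([322., 322.]), array([472., 356.])]
-56.5 20 [array([334., 309.]), array([486., 328.])]
-56.5 8 [array([341., 294.]), array([488., 298.])]
tip [335. 344.] [array([335., 294.]), array([335., 392.])]
```

```bash
python3 -m handwheel '[[0.003,0,0.001,0],[0.006,0,0.002,0],[0.009,0,0.003,0],[0.012,0,0.004,0],[0.014,0,0.004,0],[0.016,0,0.004,0],[0.018,0,0.004,0],[0.018,0,0.004,0]]'
python3 -c "from h import *;show();ft()"
```

```text
t: 24.95
eef_pos: [0.6386, -0.0343, 0.0539]
ee_rot: [0.643, 0.346, 0.597, -0.331]
force: [-6.5, -3.1, 23.8]
opening: 0.001
t 24.95 p [ 0.6386 -0.0343  0.0539] jaw -57.36 q [-0.16  0.48  1.66 -0.    0.93  0.84] F [-6.5 -3.1 23.8] r 0.149 brg -56.67 open 0.0
F tool [-24.1  -5.9   0.2]
```

```bash
python3 -m handwheel '[[0,0,0,0],[-0.005,0,0,0],[-0.02,0,0,0],[-0.06,0,0,0],[-0.1,0,0,0],[-0.13,0.0,-0.02,0],[-0.15,-0.035,-0.04,0],[-0.15,-0.07,-0.04,0],[-0.15,-0.11,-0.04,0],[-0.15,-0.15,-0.04,0],[-0.15,-0.19,-0.04,0],[-0.15,-0.23,-0.04,0],[-0.15,-0.26,-0.04,0],[-0.15,-0.26,-0.04,0]]'
python3 - <<'E'
from h import *
import cv2
s=show()
cv2.imwrite("pics/t8.png",cv2.resize(vision.read_camera("top")[145:285,180:330,::-1],None,fx=4,fy=4,interpolation=cv2.INTER_CUBIC))
E
```

```text
t: 26.35
eef_pos: [0.3851, -0.1395, 0.1878]
ee_rot: [0.641, 0.347, 0.598, -0.333]
force: [0.7, 0.6, -0.4]
opening: 0.001
t 26.35 p [ 0.3851 -0.1395  0.1878] jaw -57.54 q [-0.54  0.02  1.94  0.03  1.12  0.45] F [ 0.7  0.6 -0.4] r 0.2867 brg -126.76 open 0.0
```

View pics/t8.png

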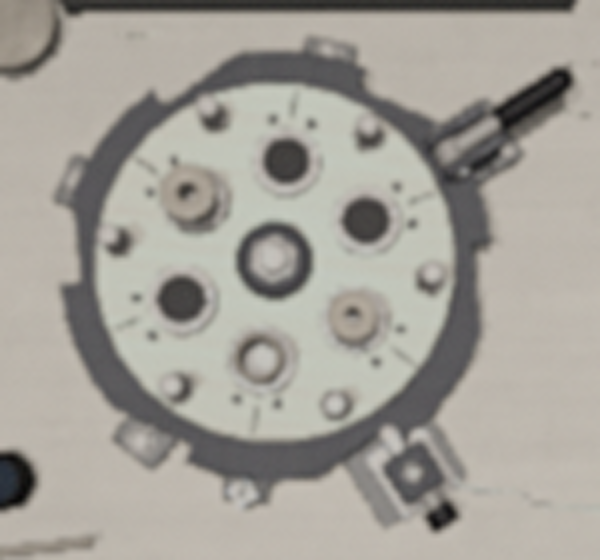

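Run:
```python
from h import *
dial([(211,114),(369,130),(432,277),(337,404),(177,386),(117,239)])
c=np.array([.5561,.0901])
for th in (8,15,25): t=np.radians(th);print(th,"end r",.108+.076*np.cos(t))
for z in (.0516,.06,.07): print(z,np.linalg.norm(f(569,71,z)-c))
s=f(260,358,.078)-c;print("sleeve",brg(s))
```

```text
[  23.2  -37.1  -97.6 -156.7  143.2   82.9] [23.18 22.86 22.37 23.28 23.22 22.87]
8 end r 0.18326037322435934
15 end r 0.18141036279796918
25 end r 0.1768793918147854
0.0516 0.18217083308428922
0.06 0.18055880251647408
0.07 0.17864656477597093
sleeve 172.41018153008656
```

```bash
python3 -c "
from plant import job
print(job.job_done())"
```

```text
the job is handed in; nothing more can be done
None
```

I brought the sleeve round, seated the dial, pressed the clamp lever down and handed the job in. My last force reading may have gone just over the 25 N limit, though, and no verdict was reported.

- **Turning:** I straddled one peg with the part-open jaws and pushed the dial about 120° counterclockwise. That left the sleeve about 5° past its seat, with the plunger knob seen moved back in.
- **Seating:** I turned the dial back about 4.8° to a hard stop. I then held it there at 15–16 N along the push direction, and the last press reached 20 N.
- **Clamping:** I pressed the lever until it stopped at 24 N, with the fingertip at 54 mm, which fits the 8° stop. I then moved the arm clear.

**Last checks:**
- The six pegs put the sleeve at a bearing of 173.0°. I had estimated the seat at about 172.5° from the plunger's bearing, and the dial had stopped hard.
- The lever's grip end measured 182 mm from the axis, against 183 mm expected when pressed right down.
- The dial and the plunger knob looked in place in the last top view. The loupe and tin, the only bystanders partly in that view, had not visibly moved. I did not check the other four.

**Doubts:**
- **Force limit:** the last wrist reading while pressing was 25.4 N in total (20 N tangential plus about 15 N of vertical drag), with noise of about 0.5–1 N. It may have briefly touched the 25 N limit.
- **Plunger force:** I worked out the force between dial and plunger (about 8.6 N or more) from the peg force; it was not measured directly.

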